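# Lay a tall bracket down on the hinged rest and push it up to the stop

### The job

Tip the tall angle bracket over against the hinged plate beside it, pressing bracket and plate down together slowly and gently until the plate is fully down and the bracket lies along it, then push the bracket along the plate until its top end meets the raised lip. Use only the outside of the fingers: do not pinch, lift or carry the bracket, do not let it fall, and leave the other things where they are. Finish with the robot clear of everything.

Things in the scene. Friction and masses are not known exactly. Their poses are not given: they have to be found in the camera images.
- rest: fixed lay-down rest: grey base plate 130 x 200 mm, 12 mm thick (top at z = 12 mm), lying at x -130 to 0 mm, with an aluminium plate hinged at its edge. Origin on the table top under the middle of the hinge line; x points from the base plate towards the side where the hinged plate comes down, y along the hinge, z up. Its place and yaw vary
- plate (a joint): angle of the hinged plate, rad: about 0 upright, pi/2 fully down, away from the base plate. Hinge line at rest x = 0, z = 12 mm. Plate 76 mm wide, 215 long, 10 thick; its bracket-side face holds the hinge line and is level with the base plate's top when down. Stiff hinge (about 1 N m): it stays where left, even with the bracket's weight on it, and must be pressed fully down
- stop_lip (a point): point on the hinged plate's flat face, mid-width, 205 mm from the hinge, at the foot of the raised lip (the stop) that crosses the plate's free end and stands 16 mm proud of the face. z points along the plate from hinge to free end, y across it, x into the plate (down when the plate is down)
- bracket: loose angle bracket, dark steel, about 0.6 kg, standing on the base plate 5 to 14 mm from the hinged plate. Upright leg 180 mm tall, 40 wide (y), 8 thick (x -8 to 0); foot 60 long (x -60 to 0, z 0 to 8); brace in the corner up to 50 mm. Origin: middle of the heel edge, about which it tips; z up the leg, x out of its flat front face to the plate. Loses balance at about 9 degrees
- bracket_top (a point): middle of the top edge of the bracket's flat front face, 180 mm from the heel edge; same axes as the bracket. When the bracket lies on the plate this end points to the lip and the foot, at the other end, sticks up 60 mm
- collar: plain steel collar, 44 mm across, 18 mm high, lying on the base plate of the rest. Bystander, to be left alone; origin at its underside
- stub: short square steel stub, 24 x 24 mm, 60 mm tall, standing on the base plate of the rest. Bystander, to be left alone; origin at its underside
- tin: open red tin, 72 mm across, 55 mm high, on the table beside the rest. Bystander, to be left alone; origin at its underside
- hammer: hammer lying on the table beside the rest. Bystander, to be left alone; origin at its underside
- flask: amber bottle, 64 mm across, 170 mm tall, standing on the table. Bystander, to be left alone; origin at its underside
- spanner: spanner lying on the table past the rest. Bystander, to be left alone; origin at its underside
- offcut: wood offcut 90 x 60 x 45 mm on the table. Bystander, to be left alone; origin at its underside
Mind the look-alikes: they are no part of the job. There is more than one size of the bracket; the one meant has the size given above.

How it is judged:
On the way:
1. the plate is down with the bracket lying on it (value of joint plate above 1.5 rad and angle between bracket's own z axis and vertical above 1.5 rad and angle between the z axis of bracket and the z axis of stop_lip, either way round below 0.3 rad), for 0.2 s.
At the end, for the whole second after the job is handed in: The hinged plate is down (joint over 1.5 rad) and the bracket lies at rest on it on its flat front face, straight along the plate within 0.13 rad and its top within 18 mm of the middle, its top end within 5 mm of the lip (value of joint plate above 1.5 rad and z of bracket_top in the frame of stop_lip between -0.005 and 0.003 m and y of bracket_top in the frame of stop_lip between -0.018 and 0.018 m and x of bracket_top in the frame of stop_lip between -0.006 and 0.006 m and angle between the z axis of bracket and the z axis of stop_lip, either way round below 0.13 rad and angle between the x axis of bracket and the x axis of stop_lip, either way round below 0.1 rad and linear speed of bracket below 0.01 m/s); the robot touches nothing.
It fails at once if the bracket or plate falls, is knocked or slammed down (turns faster than 2.5 rad/s) (angular speed of bracket above 2.5 rad/s or velocity of joint plate above 2.5 rad/s).
It fails at once if the bracket is lifted or carried: its heel edge rises over 25 mm off the base plate (height (world z) of bracket above 0.037 m).
It fails at once if a bystander is moved by more than 30 mm (distance of any of collar, stub, tin, hammer, flask, spanner, offcut from where it was at the start of the episode above 0.03 m).
It also fails if it takes over 56 s, if anything falls off the work surface, if the arm or the gripper's body presses on something with over 40 N, if the wrist force passes 120 N, or if a joint passes its speed limit or range.

### The arm

A 6-joint arm with a two-finger parallel gripper is mounted at the origin on the work surface. World frame = base frame: x ahead of the robot, y to its left, z up, the work surface at z = 0. Lengths are in m, angles in rad, forces in N, time in s.
With the tool pointing down it reaches from about 0.275 to 0.75 m from the base axis. Payload 10.2 kg.
Tool frame: the origin (TCP) lies at the very end of the fingers, on their centre line; the grasp point (between the pads) lies 19 mm behind it (grasp_offset is the y of the grasp point in the tool frame, in m); y points along the fingers, z is the direction in which the jaws open and shut, and the axes are right-handed (so a half turn about y gives the same grasp; the last joint's range is limited). The gripper opens to 85 mm and grips with 20 to 120 N. Pads are 22 mm wide; open, the fingers measure 114 mm over their backs; the gripper's body (76 mm by 85 mm) begins 54 mm behind the grasp point. The pads swing forward as they close: fully open they stand 13 mm farther back than shut.
Start: joints at [0.884, 0.313, 1.498, -0, 1.331, -0.223], TCP at [0.235, 0.47, 0.211] pointing down, gripper open.
Joint ranges: [-2.94, 2.94], [-0.97, 2.17], [0.19, 2.56], [-1.23, 4.37], [0.02, 3.11], [-2.88, 2.88]. Speed limits (rad/s): [2.39, 2.39, 3.01, 3.14, 3.14, 3.14].

### API

Orientations are given as [roll, pitch, yaw] about the fixed x, y, z axes, in that order (R = Rz(yaw) Ry(pitch) Rx(roll)).
In Python, from rig import get_state, capture, close_job, grasp_offset gives the robot as it stands.
- The arm moves only by the shell command python3 -m creep 'ROWS' [OPENING] [FORCE]. ROWS is JSON, a list of rows, each an object of numbers: "x", "y", "z": the shift along the world's x, y, z in m; "wx", "wy", "wz": the turn, a rotation vector about the world's x, y, z in degrees. In form: [{"x": .., "y": .., "z": .., "wx": .., "wy": .., "wz": ..}, ...]. A call has 1 to 20 rows; each row is the pose to reach, as a shift and turn from the pose commanded when the call began; what a row does not reach only later rows make up. A row lasts 1/12 s, in which the tool goes at most 41.7 mm and 7.16 degrees, less where a joint would pass 70% of its speed; a pose out of reach is approached as far as the arm can. A call with a gripper value outside its range is refused whole. OPENING is the closure in counts, from 0 (fully open) to 255 (shut), set as the call begins (- or left out, the last holds). The fingers move at their own pace and stop on an object; FORCE is the grip in N (left out, the last holds). Time passes only in rows, so rows that repeat a pose let the fingers close. It gives the time, the measured TCP pose, the force and the opening at its end, in the units of the state.
- get_state(): the state, without advancing time (a new reading comes with each control period).
- capture(name): name is "side" or "top" or "wrist"; returns a dict with "img" (480x640x3 uint8, red, green, blue), "range_z" (480x640 float32, m along the optical axis (not along the pixel's ray), 0 where there is no reading), "intrinsics" (3x3 intrinsics, pixels), "R" (3x3) and "t" (3): a world point X has camera coordinates R X + t. Camera axes: x right, y down, z forward; pixel columns grow to the right and rows downward; lengths in m; the calibration is good to about 2 mm. A picture is of the moment at which its call begins.
- close_job(): hands the job in, once; it reports no verdict.
The state is a dict: "time": time; "q": joint angles; "dq": joint speeds; "joint_torque": joint torques, N m; "tool_pos": TCP position; "eef_rot": TCP orientation; "ft_force": force on the tool from outside, world axes, zero at the start; "torque": the same for the moment, N m; "finger_gap": finger opening in m.
Only numpy, scipy, OpenCV 4.12 (cv2) and the standard library are available. Lean on these libraries where they do the work, as an engineer would, in place of code of your own. Each camera call takes 0.05 s, during which the arm holds its last target. There are 200 camera calls.

## Working session

There is one attempt and no reset: what is moved stays moved. The work goes in short steps, Python scripts to look and compute and a shell command to move; the robot and the scene stay as the last step left them, time stands still between calls to the robot, and variables do not carry over. Pictures are saved under pics/ and viewed, about 8 in all and at most 12, crops included, and the job is handed in when it is done.

```bash
mkdir -p pics; ls
cat > h.py <<'E'
import numpy as np,cv2
from rig import *
def snap(n,f):
    c=capture(n); cv2.imwrite(f'pics/{f}.png',c['img'][:,:,::-1]); np.savez(f'pics/{f}.npz',**c); return c
def load(f): return np.load(f'pics/{f}.npz')
def P(c,u,v):
    u=np.asarray(u,int);v=np.asarray(v,int);z=c['range_z'][v,u];K=c['intrinsics']
    p=np.stack([(u-K[0,2])/K[0,0]*z,(v-K[1,2])/K[1,1]*z,z],-1)
    return (p-c['t'])@c['R']
E
python3 - <<'E'
from h import *
s=get_state();print(s, grasp_offset)
a=snap('top','top0');b=snap('side','side0')
for c in(a,b):print(c['R'].round(3).tolist(),c['t'],c['intrinsics'].tolist())
cv2.imwrite('pics/both.png',cv2.resize(np.hstack([a['img'],b['img']])[:,:,::-1],(800,300)))
E
```

```text
pics
{'time': 0.0, 'q': array([ 8.83620442e-01,  3.13443277e-01,  1.49847520e+00, -6.21384990e-06,
        1.33097358e+00, -2.23367983e-01]), 'dq': array([-0.00134484, -0.00095217,  0.00101156,  0.00064148, -0.0017264 ,
        0.0015255 ]), 'joint_torque': array([ 1.60817071e-04, -4.12271583e+01, -2.59741008e+01, -2.17589582e-04,
        4.08734384e-03, -2.65827322e-05]), 'tool_pos': array([0.23467032, 0.46930708, 0.21032418]), 'eef_rot': array([-1.57206478e+00,  2.81952722e-04, -4.63806601e-01]), 'ft_force': array([ 0.32903418, -0.04506899, -0.03401054]), 'torque': array([0.00100663, 0.0486465 , 0.00667011]), 'finger_gap': 0.08500603042806212} -0.0187
[[-0.018, -1.0, -0.009], [-0.987, 0.019, -0.161], [0.162, 0.006, -0.987]] [-0.03294549  0.58522058  1.31219372] [[596.859423528047, 0.0, 320.97475492306205], [0.0, 596.859423528047, 237.3147311875861], [0.0, 0.0, 1.0]]
[[0.997, -0.073, -0.003], [-0.044, -0.57, -0.82], [0.058, 0.818, -0.572]] [-0.54503512  0.11958885  0.99239718] [[444.19774259703365, 0.0, 322.0317191089604], [0.0, 444.19774259703365, 244.2993720712877], [0.0, 0.0, 1.0]]
```

View pics/top0.png

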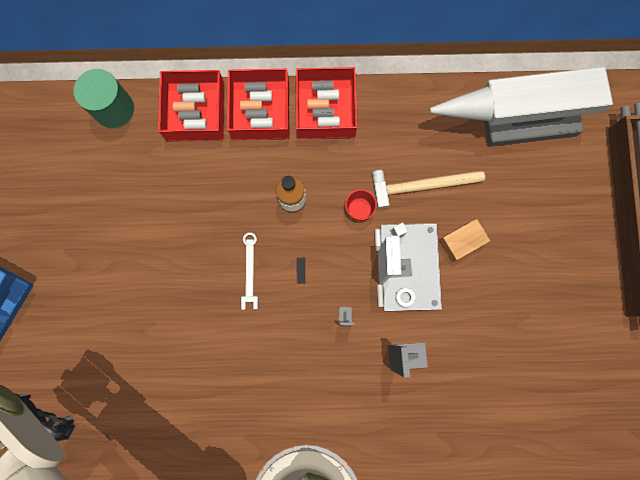

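View pics/side0.png

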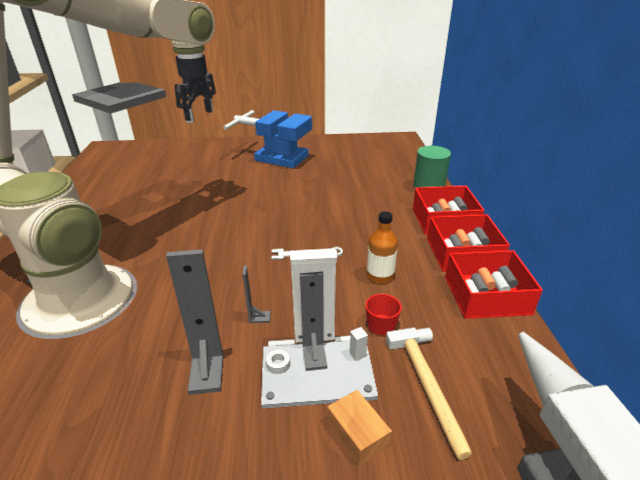

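The side view shows three brackets: a tall one on the table at (197,320), a small one at (255,295), and one on the rest's base plate at (313,315), next to the upright plate at (315,300). The third fits the description because it stands on the base plate with its foot away from the plate. I'll confirm it with a crop and measure.

Run:
```python
from h import *
a=load('top0');b=load('side0')
def cloud(c):
    v,u=np.mgrid[0:480,0:640];u=u.ravel();v=v.ravel();p=P(c,u,v);g=(c['range_z'][v,u]>0);return p[g],c['img'][v,u][g].astype(int),u[g],v[g]
for n,c in(('top',a),('side',b)):
    p,col,u,v=cloud(c)
    print(n,'centre of rest approx',P(c,[425 if n=='top' else 290],[265 if n=='top' else 390]))
    if n=='top': roi=(u>370)&(u<445)&(v>215)&(v<318)
    else: roi=(u>240)&(u<390)&(v>240)&(v<410)
    m=roi&(abs(p[:,2]-.012)<.004)&(p[:,2]>.007)
    q=p[m][:,:2].astype(np.float32); r=cv2.minAreaRect(q);print('base',r,cv2.boxPoints(r).round(4).tolist(),m.sum())
    m=roi&(p[:,2]>.05)
    q=p[m]; dark=col[m].sum(1)<300
    for nm,k in(('dark',dark),('light',~dark)):
        w=q[k]; 
        if len(w)<10: continue
        print(nm,len(w),w.min(0).round(4),w.max(0).round(4))
        for lo in(.06,.1,.14,.17,.2):
            s=w[(w[:,2]>lo)&(w[:,2]<lo+.03)]
            if len(s)>5: print(lo,len(s),np.percentile(s,[2,50,98],axis=0).round(4).tolist())
i=b['img'][235:415,230:400,::-1];cv2.imwrite('pics/crop1.png',cv2.resize(i,None,fx=3.3,fy=3.3,interpolation=cv2.INTER_CUBIC)[:600])
```

```text
top centre of rest approx [[ 0.52065706 -0.2833965   0.01207038]]
base ((0.5208955407142639, -0.24913975596427917), (0.20954956114292145, 0.1654200255870819), 2.6364169120788574) [[0.4124000072479248, -0.1712999939918518], [0.41999998688697815, -0.33660000562667847], [0.6294000148773193, -0.32690000534057617], [0.6218000054359436, -0.16169999539852142]] 3149
dark 70 [ 0.4817 -0.2294  0.0505] [ 0.5989 -0.1709  0.2285]
0.06 8 [[0.5851, -0.2115, 0.0608], [0.594, -0.2085, 0.0653], [0.5988, -0.206, 0.0727]]
0.17 8 [[0.4879, -0.1722, 0.183], [0.5166, -0.1719, 0.1944], [0.5495, -0.1712, 0.1992]]
0.2 41 [[0.4828, -0.1721, 0.2024], [0.5141, -0.1716, 0.2163], [0.5481, -0.171, 0.2268]]
light 871 [ 0.4788 -0.2344  0.0509] [ 0.6088 -0.1711  0.2322]
0.06 155 [[0.4798, -0.2328, 0.0637], [0.5912, -0.2165, 0.0716], [0.6083, -0.1724, 0.0863]]
0.1 47 [[0.4792, -0.1784, 0.1018], [0.5076, -0.1725, 0.1161], [0.5518, -0.1719, 0.1279]]
0.14 54 [[0.4794, -0.1799, 0.1403], [0.5129, -0.1722, 0.1541], [0.5521, -0.1717, 0.1698]]
0.17 49 [[0.4793, -0.1781, 0.1703], [0.5088, -0.1719, 0.1846], [0.5509, -0.1714, 0.1
[... 677 characters left out ...]
 0.1294]]
0.14 291 [[0.4957, -0.2006, 0.1405], [0.5134, -0.1982, 0.1552], [0.5325, -0.1955, 0.1694]]
0.17 284 [[0.496, -0.2008, 0.1707], [0.5153, -0.1979, 0.1839], [0.5326, -0.1907, 0.1939]]
light 2942 [ 0.3862 -0.2375  0.05  ] [0.6972 0.0291 0.2302]
0.06 633 [[0.4832, -0.2355, 0.0605], [0.5952, -0.1841, 0.0723], [0.6932, 0.0168, 0.0891]]
0.1 359 [[0.4813, -0.1972, 0.1007], [0.5461, -0.1829, 0.1132], [0.6906, 0.0079, 0.1297]]
0.14 271 [[0.4822, -0.1972, 0.1407], [0.5388, -0.1831, 0.1551], [0.5567, -0.1809, 0.1694]]
0.17 448 [[0.4821, -0.1975, 0.1712], [0.5233, -0.1829, 0.1903], [0.5561, -0.1807, 0.1994]]
0.2 743 [[0.4826, -0.2002, 0.2008], [0.5189, -0.1897, 0.227], [0.5554, -0.1743, 0.2293]]
```

View pics/crop1.png

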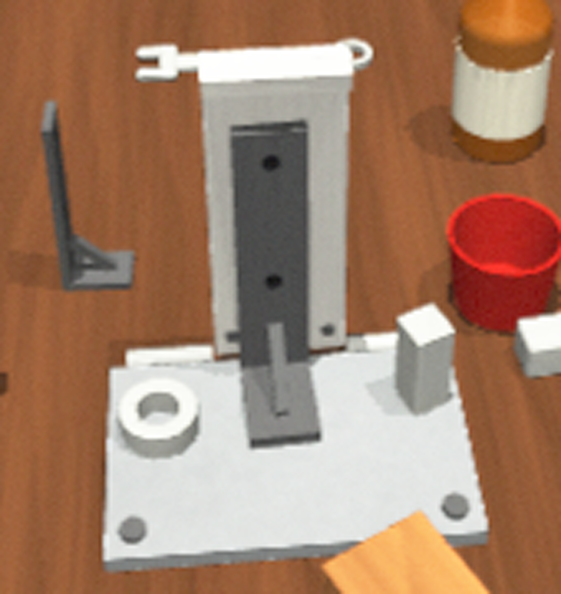

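The crop confirms the bracket on the base plate: 180 mm tall (top at z about 0.193), foot and brace towards the camera. The collar and stub stand on either side of it. Next I'll fit the yaw and offsets and make the first move.

```bash
python3 - <<'E'
from h import *
c=load('side0')
v,u=np.mgrid[235:360,285:345];p=P(c,u.ravel(),v.ravel());col=c['img'][v,u].reshape(-1,3).astype(int).sum(1)
d=(col<300)&(p[:,2]>.09)&(p[:,2]<.185)&(p[:,1]<-.19)&(p[:,1]>-.21)
l=(col>330)&(p[:,2]>.06)&(p[:,2]<.2)&(p[:,1]<-.176)&(p[:,1]>-.19)
for n,m in(('bracket back',d),('plate face',l)):
    q=p[m]; A=np.c_[q[:,0]-.515,q[:,2]-.15,np.ones(len(q))]; s=np.linalg.lstsq(A,q[:,1],rcond=None)[0]
    print(n,m.sum(),'y0',s[2].round(4),'yaw deg',np.degrees(np.arctan(s[0])).round(2),'tilt',np.degrees(s[1]).round(2),'x',np.percentile(q[:,0],[1,50,99]).round(4))
E
python3 -m creep '[{"z":0.03},{"z":0.05,"wz":-7},{"z":0.07,"wz":-14,"x":0.01,"y":-0.04},{"z":0.09,"wz":-21,"x":0.03,"y":-0.08},{"z":0.11,"wz":-28,"x":0.05,"y":-0.12},{"z":0.13,"wz":-35,"x":0.08,"y":-0.16},{"z":0.15,"wz":-42,"x":0.11,"y":-0.2},{"z":0.15,"wz":-49,"x":0.13,"y":-0.24},{"z":0.15,"wz":-56,"x":0.15,"y":-0.28},{"z":0.15,"wz":-61,"x":0.17,"y":-0.32},{"z":0.15,"wz":-61,"x":0.19,"y":-0.36},{"z":0.15,"wz":-61,"x":0.21,"y":-0.4},{"z":0.15,"wz":-61,"x":0.23,"y":-0.44},{"z":0.15,"wz":-61,"x":0.25,"y":-0.48},{"z":0.15,"wz":-61,"x":0.265,"y":-0.52},{"z":0.15,"wz":-61,"x":0.28,"y":-0.56},{"z":0.15,"wz":-61,"x":0.281,"y":-0.6},{"z":0.15,"wz":-61,"x":0.281,"y":-0.64},{"z":0.15,"wz":-61,"x":0.281,"y":-0.68},{"z":0.15,"wz":-61,"x":0.281,"y":-0.72}]' 255 20
```

```text
bracket back 878 y0 -0.1982 yaw deg 3.33 tilt 0.0 x [0.4956 0.5143 0.5326]
plate face 1267 y0 -0.1833 yaw deg 0.5 tilt 0.54 x [0.4816 0.5371 0.5567]validation failed for argument at $[0]...
```

```bash
python3 -m creep '[{"x":0,"y":0,"z":0.04,"wx":0,"wy":0,"wz":0},{"x":0,"y":-0.02,"z":0.07,"wx":0,"wy":0,"wz":-7},{"x":0.01,"y":-0.05,"z":0.09,"wx":0,"wy":0,"wz":-14},{"x":0.03,"y":-0.08,"z":0.1,"wx":0,"wy":0,"wz":-21},{"x":0.05,"y":-0.12,"z":0.12,"wx":0,"wy":0,"wz":-28},{"x":0.08,"y":-0.15,"z":0.13,"wx":0,"wy":0,"wz":-35},{"x":0.11,"y":-0.18,"z":0.14,"wx":0,"wy":0,"wz":-42},{"x":0.14,"y":-0.21,"z":0.14,"wx":0,"wy":0,"wz":-49},{"x":0.16,"y":-0.24,"z":0.14,"wx":0,"wy":0,"wz":-56},{"x":0.18,"y":-0.27,"z":0.14,"wx":0,"wy":0,"wz":-61},{"x":0.2,"y":-0.31,"z":0.14,"wx":0,"wy":0,"wz":-61},{"x":0.22,"y":-0.35,"z":0.14,"wx":0,"wy":0,"wz":-61},{"x":0.24,"y":-0.39,"z":0.14,"wx":0,"wy":0,"wz":-61},{"x":0.25,"y":-0.43,"z":0.14,"wx":0,"wy":0,"wz":-61},{"x":0.26,"y":-0.47,"z":0.14,"wx":0,"wy":0,"wz":-61},{"x":0.27,"y":-0.51,"z":0.14,"wx":0,"wy":0,"wz":-61},{"x":0.28,"y":-0.55,"z":0.14,"wx":0,"wy":0,"wz":-61},{"x":0.281,"y":-0.59,"z":0.14,"wx":0,"wy":0,"wz":-61},{"x":0.281,"y":-0.63,"z":0.14,"wx":0,"wy":0,"wz":-61},{"x":0.281,"y":-0.67,"z":0.14,"wx":0,"wy":0,"wz":-61}]' 255 20
```

```text
time: 1.77
tool_pos: [0.5155, -0.2004, 0.3504]
eef_rot: [-1.571, 0.001, -1.528]
ft_force: [0.6, -0.3, 0.5]
finger_gap: 0.0003
```

```bash
python3 -m creep '[{"x":0,"y":-0.035,"z":0,"wx":0,"wy":0,"wz":0},{"x":0,"y":-0.035,"z":-0.035,"wx":0,"wy":0,"wz":0},{"x":0,"y":-0.035,"z":-0.07,"wx":0,"wy":0,"wz":0},{"x":0,"y":-0.035,"z":-0.105,"wx":0,"wy":0,"wz":0},{"x":0,"y":-0.035,"z":-0.14,"wx":0,"wy":0,"wz":0},{"x":0,"y":-0.035,"z":-0.17,"wx":0,"wy":0,"wz":0},{"x":0,"y":-0.035,"z":-0.195,"wx":0,"wy":0,"wz":0},{"x":0,"y":-0.03,"z":-0.195,"wx":0,"wy":0,"wz":0},{"x":0,"y":-0.022,"z":-0.195,"wx":0,"wy":0,"wz":0},{"x":0,"y":-0.017,"z":-0.195,"wx":0,"wy":0,"wz":0},{"x":0,"y":-0.014,"z":-0.195,"wx":0,"wy":0,"wz":0},{"x":0,"y":-0.012,"z":-0.195,"wx":0,"wy":0,"wz":0}]'
python3 - <<'E'
from h import *
c=snap('side','s1');i=c['img'][150:400,180:430,::-1];cv2.imwrite('pics/s1c.png',cv2.resize(i,(600,600)))
E
```

```text
time: 2.77
tool_pos: [0.5167, -0.2108, 0.1579]
eef_rot: [-1.568, -0.003, -1.528]
ft_force: [0.8, -4.8, 1.4]
finger_gap: -0.0001
```

View pics/s1c.png

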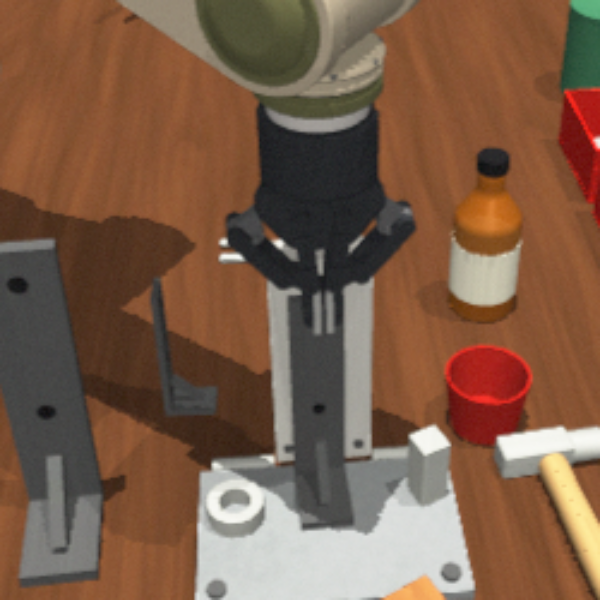

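The fingers are centred on the leg. Held vertical they would meet the plate's lip before the bracket, so I'll back off and lean the fingertips forward.

```bash
python3 -m creep '[{"x":0,"y":-0.015,"z":0,"wx":0,"wy":0,"wz":0},{"x":0,"y":-0.03,"z":0,"wx":0,"wy":0,"wz":0},{"x":0,"y":-0.03,"z":0.002,"wx":7,"wy":0,"wz":0},{"x":0,"y":-0.03,"z":0.002,"wx":14,"wy":0,"wz":0},{"x":0,"y":-0.03,"z":0.002,"wx":20,"wy":0,"wz":0},{"x":0,"y":-0.02,"z":0.002,"wx":20,"wy":0,"wz":0},{"x":0,"y":-0.012,"z":0.002,"wx":20,"wy":0,"wz":0},{"x":0,"y":-0.006,"z":0.002,"wx":20,"wy":0,"wz":0},{"x":0,"y":-0.003,"z":0.002,"wx":20,"wy":0,"wz":0},{"x":0,"y":-0.001,"z":0.002,"wx":20,"wy":0,"wz":0},{"x":0,"y":0.001,"z":0.002,"wx":20,"wy":0,"wz":0},{"x":0,"y":0.003,"z":0.002,"wx":20,"wy":0,"wz":0}]'
python3 - <<'E'
from h import *
c=snap('side','s2')
v,u=np.mgrid[235:360,285:345];p=P(c,u.ravel(),v.ravel());col=c['img'][v,u].reshape(-1,3).astype(int).sum(1)
d=(col<300)&(p[:,2]>.08)&(p[:,2]<.14)&(p[:,1]<-.18)&(p[:,1]>-.21)
q=p[d]; A=np.c_[q[:,0]-.515,q[:,2]-.12,np.ones(len(q))]; s=np.linalg.lstsq(A,q[:,1],rcond=None)[0];print(s,np.degrees(s[:2]))
E
```

```text
time: 3.82
tool_pos: [0.516, -0.207, 0.1582]
eef_rot: [-1.555, 0.348, -1.525]
ft_force: [0.1, -0.1, -0.0]
finger_gap: 0.0
[ 0.04969775  0.00634575 -0.19784153] [2.84747131 0.3635845 ]
```

```bash
cat > plan.py <<'E'
import numpy as np,sys
x0,y0,z0,a0=map(float,sys.argv[1:5]); 
for th in np.arange(float(sys.argv[5]),float(sys.argv[6])+.1,float(sys.argv[7])):
    t=np.radians(th); a=20-20*np.clip((th-40)/45,0,1); r=np.radians(a); L=.152
    y=-.190+L*np.sin(t)-.008*np.cos(t)-.011*np.cos(r); z=.012+L*np.cos(t)+.008*np.sin(t)-.011*np.sin(r)
    x=.516-.046*(y+.207)
    print(int(th),'x %.3f y %.3f z %.3f wx %.1f'%(x-x0,y-y0,z-z0,a-a0))
E
python3 plan.py .516 -.207 .158 20 2 42 2
```

```text
2 x -0.000 y 0.004 z 0.002 wx 0.0
4 x -0.000 y 0.009 z 0.002 wx 0.0
6 x -0.001 y 0.015 z 0.002 wx 0.0
8 x -0.001 y 0.020 z 0.002 wx 0.0
10 x -0.001 y 0.025 z 0.001 wx 0.0
12 x -0.001 y 0.030 z 0.001 wx 0.0
14 x -0.002 y 0.036 z -0.000 wx 0.0
16 x -0.002 y 0.041 z -0.001 wx 0.0
18 x -0.002 y 0.046 z -0.003 wx 0.0
20 x -0.002 y 0.051 z -0.004 wx 0.0
22 x -0.003 y 0.056 z -0.006 wx 0.0
24 x -0.003 y 0.061 z -0.008 wx 0.0
26 x -0.003 y 0.066 z -0.010 wx 0.0
28 x -0.003 y 0.071 z -0.012 wx 0.0
30 x -0.003 y 0.076 z -0.014 wx 0.0
32 x -0.004 y 0.080 z -0.017 wx 0.0
34 x -0.004 y 0.085 z -0.019 wx 0.0
36 x -0.004 y 0.090 z -0.022 wx 0.0
38 x -0.004 y 0.094 z -0.025 wx 0.0
40 x -0.005 y 0.098 z -0.028 wx 0.0
42 x -0.005 y 0.102 z -0.031 wx -0.9
```

```bash
python3 -m creep '[{"x":0,"y":0.002,"z":0.001,"wx":0,"wy":0,"wz":0},{"x":0,"y":0.004,"z":0.002,"wx":0,"wy":0,"wz":0},{"x":0,"y":0.006,"z":0.002,"wx":0,"wy":0,"wz":0},{"x":0,"y":0.008,"z":0.002,"wx":0,"wy":0,"wz":0},{"x":0,"y":0.010,"z":0.002,"wx":0,"wy":0,"wz":0},{"x":0,"y":0.012,"z":0.002,"wx":0,"wy":0,"wz":0},{"x":-0.001,"y":0.014,"z":0.002,"wx":0,"wy":0,"wz":0},{"x":-0.001,"y":0.017,"z":0.002,"wx":0,"wy":0,"wz":0},{"x":-0.001,"y":0.020,"z":0.002,"wx":0,"wy":0,"wz":0},{"x":-0.001,"y":0.024,"z":0.001,"wx":0,"wy":0,"wz":0},{"x":-0.001,"y":0.028,"z":0.001,"wx":0,"wy":0,"wz":0},{"x":-0.002,"y":0.032,"z":0,"wx":0,"wy":0,"wz":0},{"x":-0.002,"y":0.036,"z":0,"wx":0,"wy":0,"wz":0}]'
python3 - <<'E'
from h import *
c=snap('side','s3');i=c['img'][150:400,180:430,::-1];cv2.imwrite('pics/s3c.png',cv2.resize(i,(600,600)))
E
```

```text
time: 4.95
tool_pos: [0.5144, -0.1723, 0.1583]
eef_rot: [-1.553, 0.346, -1.526]
ft_force: [2.0, -6.2, -0.5]
finger_gap: 0.0
```

View pics/s3c.png

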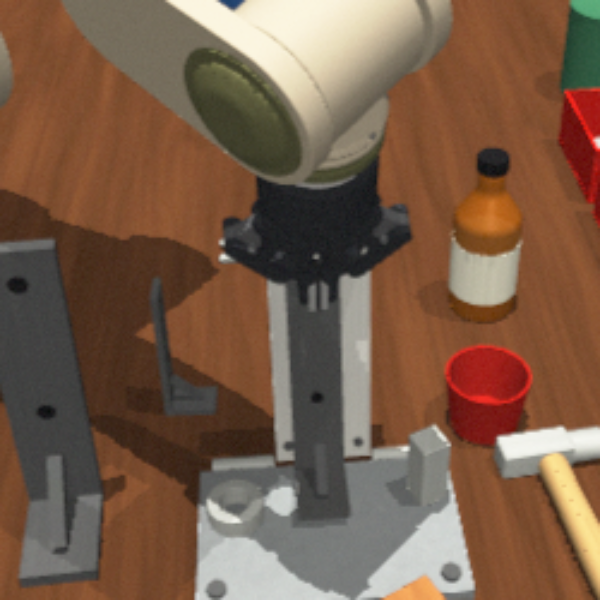

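The bracket leans on the plate at about 14°. The push force is about 6 N, which matches the hinge friction. Continuing.

```bash
python3 -m creep '[{"x":0,"y":0.005,"z":-0.001,"wx":0,"wy":0,"wz":0},{"x":0,"y":0.01,"z":-0.002,"wx":0,"wy":0,"wz":0},{"x":0,"y":0.015,"z":-0.004,"wx":0,"wy":0,"wz":0},{"x":-0.001,"y":0.02,"z":-0.006,"wx":0,"wy":0,"wz":0},{"x":-0.001,"y":0.025,"z":-0.008,"wx":0,"wy":0,"wz":0},{"x":-0.001,"y":0.03,"z":-0.01,"wx":0,"wy":0,"wz":0},{"x":-0.001,"y":0.035,"z":-0.012,"wx":0,"wy":0,"wz":0},{"x":-0.002,"y":0.04,"z":-0.014,"wx":0,"wy":0,"wz":0},{"x":-0.002,"y":0.044,"z":-0.017,"wx":0,"wy":0,"wz":0},{"x":-0.002,"y":0.049,"z":-0.019,"wx":0,"wy":0,"wz":0},{"x":-0.002,"y":0.054,"z":-0.022,"wx":0,"wy":0,"wz":0},{"x":-0.003,"y":0.058,"z":-0.025,"wx":0,"wy":0,"wz":0},{"x":-0.003,"y":0.062,"z":-0.028,"wx":0,"wy":0,"wz":0}]'
python3 - <<'E'
from h import *
c=snap('side','s4');d=snap('top','t4')
i=np.hstack([c['img'][200:400,230:430],d['img'][180:330:,300:450].repeat(1,0)[:150] if 0 else cv2.resize(d['img'][190:340,300:450],(200,200))])[:,:,::-1];cv2.imwrite('pics/s4c.png',cv2.resize(i,(800,400),interpolation=cv2.INTER_CUBIC))
E
python3 plan.py .511 -.109 .130 20 42 92 2
```

```text
time: 6.08
tool_pos: [0.5107, -0.1088, 0.1297]
eef_rot: [-1.555, 0.349, -1.526]
ft_force: [0.5, -2.3, 6.1]
finger_gap: 0.0001
42 x 0.000 y 0.004 z -0.003 wx -0.9
44 x 0.000 y 0.008 z -0.007 wx -1.8
46 x -0.000 y 0.012 z -0.010 wx -2.7
48 x -0.000 y 0.016 z -0.013 wx -3.6
50 x -0.000 y 0.020 z -0.017 wx -4.4
52 x -0.001 y 0.023 z -0.021 wx -5.3
54 x -0.001 y 0.027 z -0.025 wx -6.2
56 x -0.001 y 0.030 z -0.029 wx -7.1
58 x -0.001 y 0.033 z -0.033 wx -8.0
60 x -0.001 y 0.036 z -0.037 wx -8.9
62 x -0.001 y 0.039 z -0.042 wx -9.8
64 x -0.001 y 0.041 z -0.046 wx -10.7
66 x -0.002 y 0.044 z -0.050 wx -11.6
68 x -0.002 y 0.046 z -0.055 wx -12.4
70 x -0.002 y 0.048 z -0.060 wx -13.3
72 x -0.002 y 0.050 z -0.065 wx -14.2
74 x -0.002 y 0.052 z -0.069 wx -15.1
76 x -0.002 y 0.054 z -0.074 wx -16.0
78 x -0.002 y 0.055 z -0.079 wx -16.9
80 x -0.002 y 0.056 z -0.084 wx -17.8
82 x -0.002 y 0.057 z -0.089 wx -18.7
84 x -0.002 y 0.058 z -0.094 wx -19.6
86 x -0.002 y 0.059 z -0.099 wx -20.0
88 x -0.002 y 0.060 z -0.105 wx -20.0
90 x -0.002 y 0.060 z -0.110 wx -20.0
92 x -0.002 y 0.060 z -0.115 wx -20.0
```

View pics/s4c.png

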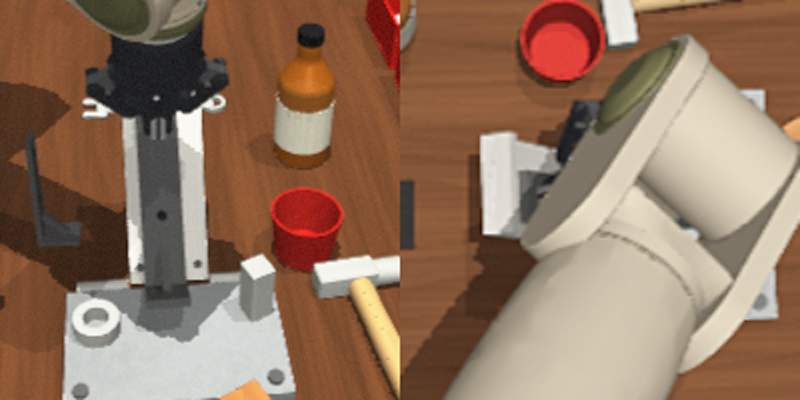

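```bash
python3 -m creep '[{"x":0,"y":0.004,"z":-0.003,"wx":-1,"wy":0,"wz":0},{"x":0,"y":0.008,"z":-0.007,"wx":-2,"wy":0,"wz":0},{"x":0,"y":0.012,"z":-0.01,"wx":-3,"wy":0,"wz":0},{"x":0,"y":0.016,"z":-0.013,"wx":-4,"wy":0,"wz":0},{"x":0,"y":0.02,"z":-0.017,"wx":-5,"wy":0,"wz":0},{"x":-0.001,"y":0.023,"z":-0.021,"wx":-6,"wy":0,"wz":0},{"x":-0.001,"y":0.027,"z":-0.025,"wx":-7,"wy":0,"wz":0},{"x":-0.001,"y":0.03,"z":-0.029,"wx":-8,"wy":0,"wz":0},{"x":-0.001,"y":0.033,"z":-0.033,"wx":-9,"wy":0,"wz":0},{"x":-0.001,"y":0.036,"z":-0.037,"wx":-10,"wy":0,"wz":0},{"x":-0.001,"y":0.039,"z":-0.042,"wx":-11,"wy":0,"wz":0},{"x":-0.001,"y":0.041,"z":-0.046,"wx":-12,"wy":0,"wz":0},{"x":-0.002,"y":0.044,"z":-0.05,"wx":-13,"wy":0,"wz":0},{"x":-0.002,"y":0.046,"z":-0.055,"wx":-14,"wy":0,"wz":0},{"x":-0.002,"y":0.048,"z":-0.06,"wx":-15,"wy":0,"wz":0},{"x":-0.002,"y":0.05,"z":-0.065,"wx":-16,"wy":0,"wz":0},{"x":-0.002,"y":0.052,"z":-0.069,"wx":-17,"wy":0,"wz":0},{"x":-0.002,"y":0.054,"z":-0.074,"wx":-18,"wy":0,"wz":0}]'
python3 - <<'E'
from h import *
c=snap('side','s5');d=snap('top','t5')
i=np.hstack([c['img'][200:400,230:430],cv2.resize(d['img'][190:340,300:450],(200,200))])[:,:,::-1];cv2.imwrite('pics/s5c.png',cv2.resize(i,(800,400),interpolation=cv2.INTER_CUBIC))
E
```

```text
time: 7.68
tool_pos: [0.5087, -0.0552, 0.0554]
eef_rot: [-1.57, 0.033, -1.528]
ft_force: [0.2, -0.3, 2.7]
finger_gap: 0.0
```

View pics/s5c.png

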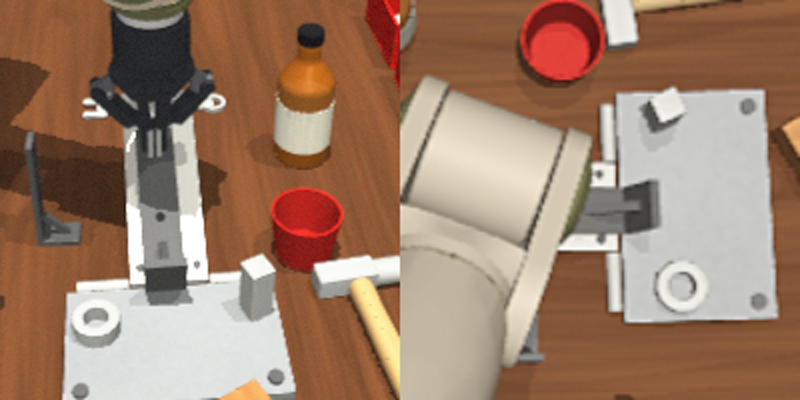

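```bash
python3 -m creep '[{"x":0,"y":0.001,"z":-0.005,"wx":-1,"wy":0,"wz":0},{"x":0,"y":0.002,"z":-0.01,"wx":-2,"wy":0,"wz":0},{"x":0,"y":0.003,"z":-0.015,"wx":-2,"wy":0,"wz":0},{"x":0,"y":0.004,"z":-0.02,"wx":-2,"wy":0,"wz":0},{"x":0,"y":0.005,"z":-0.025,"wx":-2,"wy":0,"wz":0},{"x":0,"y":0.005,"z":-0.029,"wx":-2,"wy":0,"wz":0},{"x":0,"y":0.006,"z":-0.032,"wx":-2,"wy":0,"wz":0},{"x":0,"y":0.006,"z":-0.034,"wx":-2,"wy":0,"wz":0},{"x":0,"y":0.006,"z":-0.036,"wx":-2,"wy":0,"wz":0},{"x":0,"y":0.006,"z":-0.038,"wx":-2,"wy":0,"wz":0},{"x":0,"y":0.006,"z":-0.039,"wx":-2,"wy":0,"wz":0}]'; python3 -m creep '[{"x":0,"y":0,"z":-0.001,"wx":0,"wy":0,"wz":0},{"x":0,"y":0,"z":-0.001,"wx":0,"wy":0,"wz":0},{"x":0,"y":0,"z":-0.001,"wx":0,"wy":0,"wz":0}]'
```

```text
time: 8.7
tool_pos: [0.5088, -0.0493, 0.0167]
eef_rot: [-1.571, 0.0, -1.529]
ft_force: [0.0, 0.8, 3.1]
finger_gap: -0.0005
time: 8.95
tool_pos: [0.5088, -0.0495, 0.0158]
eef_rot: [-1.571, -0.0, -1.528]
ft_force: [-0.5, 0.8, -0.3]
finger_gap: 0.0001
```

Run:
```python
from h import *
c=snap('side','s6');d=snap('top','t6')
i=np.hstack([c['img'][200:400,230:430],cv2.resize(d['img'][190:340,300:450],(200,200))])[:,:,::-1];cv2.imwrite('pics/s6c.png',cv2.resize(i,(800,400),interpolation=cv2.INTER_CUBIC))
# points on visible part of dark leg & plate margin along x about .51, y -0.18..-0.08
v,u=np.mgrid[245:300,280:345];p=P(c,u.ravel(),v.ravel());col=c['img'][v,u].reshape(-1,3).astype(int).sum(1)
for n,m in(('dark',col<300),('light',col>330)):
  for y in np.arange(-.2,.05,.02):
    q=p[m&(abs(p[:,1]-y)<.01)]
    if len(q)>5:print(n,y.round(2),len(q),np.percentile(q,[5,50,95],axis=0).round(3).tolist())
```

```text
dark -0.08 216 [[0.49, -0.087, 0.032], [0.51, -0.08, 0.166], [0.53, -0.07, 0.176]]
dark -0.06 1316 [[0.466, -0.068, 0.035], [0.512, -0.061, 0.118], [0.559, -0.053, 0.149]]
dark -0.04 293 [[0.459, -0.049, -0.0], [0.533, -0.042, 0.036], [0.588, -0.031, 0.133]]
dark -0.02 191 [[0.452, -0.029, -0.001], [0.527, -0.02, 0.001], [0.591, -0.011, 0.039]]
dark -0.0 162 [[0.452, -0.009, -0.001], [0.563, -0.0, 0.001], [0.592, 0.009, 0.003]]
dark 0.02 151 [[0.452, 0.011, -0.001], [0.562, 0.019, 0.001], [0.591, 0.028, 0.004]]
dark 0.04 139 [[0.452, 0.031, -0.001], [0.561, 0.04, 0.001], [0.591, 0.048, 0.003]]
light -0.08 32 [[0.485, -0.077, 0.024], [0.539, -0.072, 0.027], [0.553, -0.07, 0.034]]
light -0.06 180 [[0.484, -0.068, 0.025], [0.517, -0.061, 0.029], [0.553, -0.051, 0.089]]
light -0.04 125 [[0.48, -0.049, 0.026], [0.539, -0.041, 0.029], [0.568, -0.032, 0.13]]
light -0.02 120 [[0.48, -0.03, 0.026], [0.536, -0.02, 0.031], [0.553, -0.011, 0.038]]
light -0.0 52 [[0.483, -0.009, 0.031], [0.544, -0.003, 0.033], [0.554, 0.007, 0.035]]
light 0.02 34 [[0.481, 0.016, 0.024], [0.511, 0.019, 0.05], [0.535, 0.026, 0.053]]
```

View pics/s6c.png

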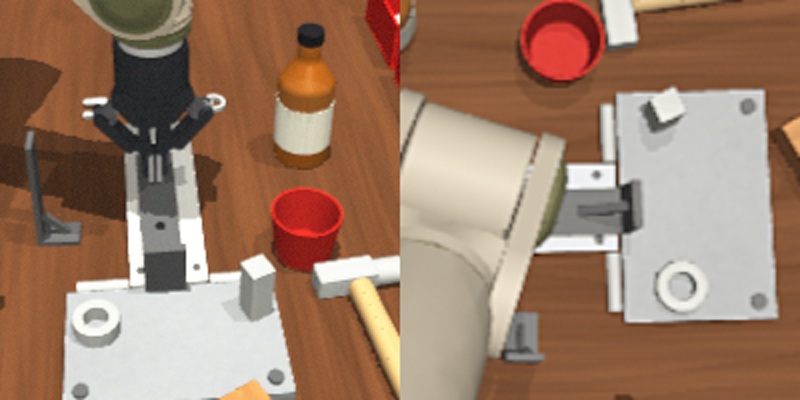

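Run:
```python
from h import *
s=get_state();print(s['tool_pos'],s['ft_force'],s['time'],s['torque'],s['eef_rot'])
c=load('s6');K=c['intrinsics'];i=c['img'][:,:,::-1].copy()
def pr(X):
    x=K@(c['R']@X+c['t']);return x[:2]/x[2]
for X in([.5088,-.0495,.0158],[.5088,-.0495,.036],[.5155,-.19,.02],[.51,-.01,.02]):
    u,v=pr(np.array(X));print(X,u,v,P(c,[int(u)],[int(v)]).round(3)); cv2.circle(i,(int(round(u)),int(round(v))),0,(0,0,255) ,-1)
cv2.imwrite('pics/s6d.png',cv2.resize(i[225:305,260:360],(800,640),interpolation=cv2.INTER_NEAREST)[:600])
for v in range(250,300,3): print(v,c['img'][v,305],P(c,[305,305+4],[v,v]).round(3).tolist())
```

```text
[ 0.50880996 -0.04947237  0.01584382] [ 0.23542024  0.5093495  -0.19190814] 9.05 [ 0.02490344  0.00852808 -0.02896194] [-1.57094177e+00 -9.85452108e-05 -1.52847884e+00]
[0.5088, -0.0495, 0.0158] 306.48738524221784 295.6551984359368 [[ 0.507 -0.069  0.035]]
[0.5088, -0.0495, 0.036] 306.2731117369973 288.6124554049514 [[ 0.508 -0.064  0.05 ]]
[0.5155, -0.19, 0.02] 313.14197181016203 342.3362882479101 [[ 0.515 -0.193  0.025]]
[0.51, -0.01, 0.02] 306.201686874718 282.5877733319855 [[ 0.508 -0.062  0.065]]
250 [36 37 38] [[0.508, -0.06, 0.146], [0.516, -0.059, 0.145]]
253 [40 42 40] [[0.508, -0.061, 0.14], [0.516, -0.064, 0.141]]
256 [39 42 40] [[0.508, -0.062, 0.133], [0.516, -0.06, 0.131]]
259 [41 39 40] [[0.508, -0.062, 0.126], [0.516, -0.061, 0.124]]
262 [41 42 45] [[0.508, -0.06, 0.116], [0.516, -0.062, 0.117]]
265 [134 131 127] [[0.508, -0.042, 0.095], [0.516, -0.058, 0.106]]
268 [120 120 115] [[0.507, -0.068, 0.107], [0.515, -0.062, 0.101]]
271 [81 79 78] [[0.507, -0.061, 0.094], [0.515, -0.063, 0.095]]
274 [39 42 42] [[0.507, -0.063, 0.087], [0.515, -0.061, 0.085]]
277 [81 79 78] [[0.507, -0.062, 0.078], [0.515, -0.056, 0.073]]
280 [150 147 146] [[0.506, -0.061, 0.07], [0.515, -0.061, 0.069]]
283 [148 146 143] [[0.506, -0.058, 0.059], [0.515, -0.06, 0.06]]
286 [146 146 144] [[0.506, -0.063, 0.055], [0.514, -0.063, 0.054]]
289 [143 141 137] [[0.506, -0.062, 0.046], [0.514, -0.061, 0.044]]
292 [72 72 69] [[0.506, -0.059, 0.035], [0.514, -0.06, 0.035]]
295 [84 83 81] [[0.505, -0.067, 0.034], [0.514, -0.067, 0.033]]
298 [85 86 85] [[0.505, -0.079, 0.035], [0.513, -0.077, 0.033]]
```

View pics/s6d.png

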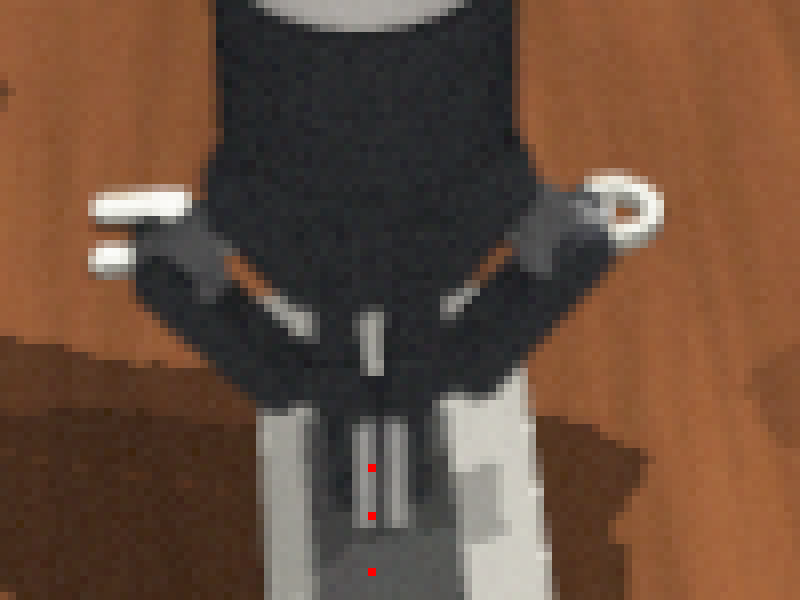

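The visible fingertip ends at z of about 0.036 (pixel row 291) on the leg, although the reported TCP z is 0.016. The shut fingers therefore end about 20 mm short of the reported TCP. The plate is still about 6° up, so I'll keep pressing and watch the force.

```bash
python3 -m creep '[{"x":0,"y":0,"z":-0.002,"wx":0,"wy":0,"wz":0},{"x":0,"y":0,"z":-0.005,"wx":0,"wy":0,"wz":0},{"x":0,"y":0,"z":-0.008,"wx":0,"wy":0,"wz":0},{"x":0,"y":0,"z":-0.01,"wx":0,"wy":0,"wz":0}]';  python3 -m creep '[{"x":0,"y":0,"z":-0.002,"wx":0,"wy":0,"wz":0},{"x":0,"y":0,"z":-0.004,"wx":0,"wy":0,"wz":0}]'; python3 -m creep '[{"x":0,"y":0,"z":-0.001,"wx":0,"wy":0,"wz":0},{"x":0,"y":0,"z":-0.002,"wx":0,"wy":0,"wz":0}]'
```

```text
time: 9.38
tool_pos: [0.5089, -0.0493, 0.0055]
eef_rot: [-1.571, 0.0, -1.529]
ft_force: [0.1, 1.1, 2.5]
finger_gap: -0.0002
time: 9.55
tool_pos: [0.5089, -0.0493, 0.0016]
eef_rot: [-1.571, 0.0, -1.528]
ft_force: [0.5, 1.1, 2.9]
finger_gap: 0.0002
time: 9.72
tool_pos: [0.5088, -0.0493, -0.0003]
eef_rot: [-1.571, 0.0, -1.528]
ft_force: [-0.2, 1.8, 2.6]
finger_gap: 0.0002
```

```bash
python3 -m creep '[{"x":0,"y":0,"z":-0.002,"wx":0,"wy":0,"wz":0},{"x":0,"y":0,"z":-0.003,"wx":0,"wy":0,"wz":0}]'; python3 -m creep '[{"x":0,"y":0,"z":-0.001,"wx":0,"wy":0,"wz":0},{"x":0,"y":0,"z":-0.002,"wx":0,"wy":0,"wz":0}]'
cat > chk.py <<'E'
from h import *
import sys
f=sys.argv[1];c=snap('side',f)
v,u=np.mgrid[245:350,280:350];p=P(c,u.ravel(),v.ravel());col=c['img'][v,u].reshape(-1,3).astype(int).sum(1)
m=(p[:,2]<.06)&(p[:,2]>.008)&(p[:,1]<.05)
for n,m in(('dark',m&(col<300)),('light',m&(col>330))):
  for y in np.arange(-.2,.05,.02):
    q=p[m&(abs(p[:,1]-y)<.01)]
    if len(q)>5:print(n,y.round(2),len(q),np.percentile(q[:,0],[5,95]).round(3),np.percentile(q[:,2],[5,50,95]).round(4))
cv2.imwrite(f'pics/{f}c.png',cv2.resize(c['img'][210:390,200:440,::-1],(800,600),interpolation=cv2.INTER_CUBIC))
E
python3 chk.py s7
```

```text
time: 9.88
tool_pos: [0.5091, -0.0493, -0.0008]
eef_rot: [-1.571, -0.0, -1.528]
ft_force: [-14.5, 6.5, 44.1]
finger_gap: 0.0
time: 10.05
tool_pos: [0.5093, -0.0494, -0.001]
eef_rot: [-1.57, -0.001, -1.528]
ft_force: [-23.0, 7.9, 66.0]
finger_gap: 0.0
dark -0.2 214 [0.497 0.529] [0.0187 0.0392 0.0584]
dark -0.18 103 [0.497 0.532] [0.0166 0.0345 0.0558]
dark -0.12 14 [0.509 0.517] [0.0197 0.0207 0.0217]
dark -0.1 70 [0.498 0.529] [0.0193 0.0208 0.0225]
dark -0.08 117 [0.494 0.528] [0.0188 0.0206 0.023 ]
dark -0.06 181 [0.497 0.527] [0.0193 0.0295 0.0557]
dark -0.04 43 [0.493 0.53 ] [0.0163 0.0206 0.0584]
dark -0.02 18 [0.493 0.529] [0.0198 0.0207 0.0228]
light -0.2 348 [0.461 0.58 ] [0.0112 0.0131 0.0157]
light -0.18 358 [0.455 0.583] [0.0098 0.0129 0.016 ]
light -0.16 120 [0.483 0.555] [0.0113 0.0131 0.0156]
light -0.14 112 [0.483 0.555] [0.0114 0.0132 0.0153]
light -0.12 224 [0.484 0.553] [0.0114 0.0187 0.0223]
light -0.1 166 [0.484 0.554] [0.0112 0.0136 0.0216]
light -0.08 112 [0.482 0.554] [0.0111 0.0128 0.0155]
light -0.06 160 [0.483 0.553] [0.0112 0.0137 0.0545]
light -0.04 94 [0.482 0.554] [0.0108 0.0127 0.0151]
light -0.02 91 [0.482 0.554] [0.0106 0.0128 0.0172]
light -0.0 65 [0.481 0.553] [0.0104 0.0128 0.0146]
light 0.02 25 [0.488 0.513] [0.0154 0.0273 0.0297]
```

The plate is level (z 0.0128) and the leg lies flat on it (z 0.0206). Next I'll lift off, go over and come down behind the foot.

```bash
python3 - <<'E'
from h import *
c=load('s7');v,u=np.mgrid[300:360,290:340];p=P(c,u.ravel(),v.ravel());col=c['img'][v,u].reshape(-1,3).astype(int).sum(1)
q=p[(col<300)&(p[:,2]>.025)&(p[:,2]<.065)]
A=np.c_[q[:,0]-.513,q[:,2]-.012,np.ones(len(q))];s=np.linalg.lstsq(A,q[:,1],rcond=None)[0];print(len(q),s,np.percentile(q,[2,50,98],axis=0).round(4))
E
python3 -m creep '[{"x":0,"y":0,"z":0.005,"wx":0,"wy":0,"wz":0},{"x":0,"y":0,"z":0.01,"wx":0,"wy":0,"wz":0},{"x":0,"y":0,"z":0.03,"wx":0,"wy":0,"wz":0},{"x":0,"y":0,"z":0.06,"wx":0,"wy":0,"wz":0},{"x":0,"y":0,"z":0.09,"wx":0,"wy":0,"wz":0},{"x":0,"y":-0.03,"z":0.11,"wx":0,"wy":0,"wz":0},{"x":0.002,"y":-0.06,"z":0.12,"wx":0,"wy":0,"wz":0},{"x":0.004,"y":-0.09,"z":0.12,"wx":0,"wy":0,"wz":0},{"x":0.006,"y":-0.12,"z":0.12,"wx":0,"wy":0,"wz":0},{"x":0.006,"y":-0.15,"z":0.12,"wx":0,"wy":0,"wz":0},{"x":0.006,"y":-0.175,"z":0.12,"wx":0,"wy":0,"wz":0},{"x":0.006,"y":-0.185,"z":0.12,"wx":0,"wy":0,"wz":0},{"x":0.006,"y":-0.185,"z":0.12,"wx":0,"wy":0,"wz":0}]'
```

```text
292 [ 0.01101877 -0.00630875 -0.19038141] [[ 0.4962 -0.1929  0.026 ]
 [ 0.5136 -0.1906  0.0457]
 [ 0.5308 -0.1886  0.0645]]
time: 11.18
tool_pos: [0.5145, -0.2361, 0.1143]
eef_rot: [-1.571, 0.0, -1.531]
ft_force: [1.0, 0.1, -0.4]
finger_gap: 0.0001
```

```bash
python3 -m creep '[{"x":0,"y":0,"z":-0.03,"wx":0,"wy":0,"wz":0},{"x":0,"y":0,"z":-0.06,"wx":0,"wy":0,"wz":0},{"x":0,"y":0,"z":-0.085,"wx":0,"wy":0,"wz":0},{"x":0,"y":0,"z":-0.1,"wx":0,"wy":0,"wz":0},{"x":0,"y":0,"z":-0.108,"wx":0,"wy":0,"wz":0},{"x":0,"y":0,"z":-0.11,"wx":0,"wy":0,"wz":0},{"x":0,"y":0.01,"z":-0.11,"wx":0,"wy":0,"wz":0},{"x":0,"y":0.02,"z":-0.11,"wx":0,"wy":0,"wz":0},{"x":0,"y":0.027,"z":-0.11,"wx":0,"wy":0,"wz":0},{"x":0,"y":0.031,"z":-0.11,"wx":0,"wy":0,"wz":0},{"x":0,"y":0.034,"z":-0.11,"wx":0,"wy":0,"wz":0},{"x":0,"y":0.037,"z":-0.11,"wx":0,"wy":0,"wz":0},{"x":0,"y":0.04,"z":-0.11,"wx":0,"wy":0,"wz":0},{"x":0,"y":0.043,"z":-0.11,"wx":0,"wy":0,"wz":0},{"x":0,"y":0.046,"z":-0.11,"wx":0,"wy":0,"wz":0},{"x":0,"y":0.049,"z":-0.11,"wx":0,"wy":0,"wz":0},{"x":0,"y":0.052,"z":-0.11,"wx":0,"wy":0,"wz":0},{"x":0,"y":0.055,"z":-0.11,"wx":0,"wy":0,"wz":0}]'
python3 chk.py s8
```

```text
time: 12.68
tool_pos: [0.5148, -0.1791, 0.0049]
eef_rot: [-1.571, -0.0, -1.528]
ft_force: [0.3, -4.0, 0.1]
finger_gap: -0.0001
dark -0.2 15 [0.515 0.518] [0.0347 0.0486 0.0575]
dark -0.18 76 [0.498 0.53 ] [0.028  0.0452 0.0585]
dark -0.16 86 [0.491 0.546] [0.0134 0.0255 0.0445]
dark -0.1 6 [0.492 0.546] [0.0131 0.0168 0.0207]
light -0.2 312 [0.462 0.581] [0.0113 0.0133 0.0501]
light -0.18 472 [0.457 0.581] [0.0094 0.0129 0.0169]
light -0.16 127 [0.483 0.555] [0.0108 0.013  0.0259]
light -0.14 102 [0.482 0.555] [0.0111 0.0127 0.0142]
light -0.08 8 [0.481 0.488] [0.0114 0.0126 0.0142]
```

View pics/s8c.png

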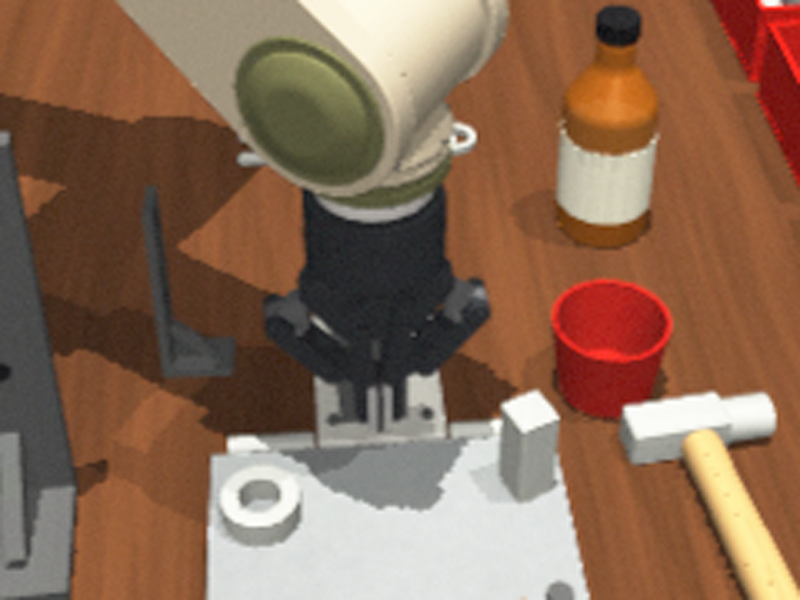

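```bash
python3 -m creep '[{"x":0,"y":0.002,"z":0,"wx":0,"wy":0,"wz":0},{"x":0,"y":0.004,"z":0,"wx":0,"wy":0,"wz":0},{"x":0,"y":0.006,"z":0,"wx":0,"wy":0,"wz":0}]'; for k in 1 2 3 4; do python3 -m creep '[{"x":0,"y":0.001,"z":0,"wx":0,"wy":0,"wz":0},{"x":0,"y":0.0015,"z":0,"wx":0,"wy":0,"wz":0}]' | egrep 'pos|force'; done
```

```text
time: 12.98
tool_pos: [0.5148, -0.1732, 0.0048]
eef_rot: [-1.571, 0.0, -1.528]
ft_force: [0.4, -3.2, 0.0]
finger_gap: -0.0
tool_pos: [0.515, -0.1727, 0.0049]
ft_force: [-1.5, -11.2, -0.3]
tool_pos: [0.5154, -0.1725, 0.0054]
ft_force: [-0.9, -17.5, 0.5]
tool_pos: [0.516, -0.1724, 0.0059]
ft_force: [-2.1, -23.2, 3.4]
tool_pos: [0.5166, -0.1722, 0.0066]
ft_force: [-2.6, -30.6, 4.8]
```

Force has climbed to 30 N with no further travel, so the bracket has met the lip. I'll back off, clear the arm and verify.

```bash
python3 -m creep '[{"x":0,"y":-0.005,"z":0,"wx":0,"wy":0,"wz":0},{"x":0,"y":-0.015,"z":0,"wx":0,"wy":0,"wz":0},{"x":0,"y":-0.03,"z":0,"wx":0,"wy":0,"wz":0},{"x":0,"y":-0.03,"z":0.03,"wx":0,"wy":0,"wz":0},{"x":0,"y":-0.03,"z":0.06,"wx":0,"wy":0,"wz":0},{"x":0,"y":-0.03,"z":0.09,"wx":0,"wy":0,"wz":0},{"x":0,"y":-0.03,"z":0.12,"wx":0,"wy":0,"wz":0},{"x":0,"y":-0.03,"z":0.15,"wx":0,"wy":0,"wz":0},{"x":0,"y":-0.03,"z":0.18,"wx":0,"wy":0,"wz":0},{"x":-0.02,"y":-0.03,"z":0.21,"wx":0,"wy":0,"wz":0},{"x":-0.05,"y":-0.03,"z":0.23,"wx":0,"wy":0,"wz":0},{"x":-0.08,"y":-0.05,"z":0.23,"wx":0,"wy":0,"wz":0},{"x":-0.11,"y":-0.07,"z":0.23,"wx":0,"wy":0,"wz":0},{"x":-0.14,"y":-0.09,"z":0.23,"wx":0,"wy":0,"wz":0},{"x":-0.16,"y":-0.12,"z":0.23,"wx":0,"wy":0,"wz":0},{"x":-0.16,"y":-0.15,"z":0.23,"wx":0,"wy":0,"wz":0},{"x":-0.16,"y":-0.15,"z":0.23,"wx":0,"wy":0,"wz":0}]'
python3 chk.py s9
python3 - <<'E'
from h import *
c=snap('top','t9');d=load('s9')
i=np.hstack([d['img'][210:390,230:410],cv2.resize(c['img'][190:340,280:430],(180,180))])[:,:,::-1];cv2.imwrite('pics/fin.png',cv2.resize(i,(800,400),interpolation=cv2.INTER_CUBIC))
v,u=np.mgrid[200:320,290:400];p=P(c,u.ravel(),v.ravel());col=c['img'][v,u].reshape(-1,3).astype(int).sum(1)
p=p.reshape(-1,3)
for x in np.arange(.49,.54,.01):
    for n,m in(('hi>.022 y>-.02',(p[:,2]>.022)&(p[:,1]>-.02)),('leg',(col<330)&(p[:,2]>.015)&(p[:,2]<.024)),('foot',(p[:,2]>.03)&(p[:,1]<-.1))):
        q=p[m&(abs(p[:,0]-x)<.005)]
        if len(q):print(x.round(2),n,len(q),'y',q[:,1].min().round(4),q[:,1].max().round(4))
E
```

```text
time: 15.07
tool_pos: [0.3534, -0.3216, 0.2346]
eef_rot: [-1.571, -0.0, -1.533]
ft_force: [0.4, 0.5, 0.3]
finger_gap: -0.0003
dark -0.16 319 [0.497 0.531] [0.0184 0.0385 0.058 ]
dark -0.08 15 [0.508 0.516] [0.0188 0.021  0.0225]
dark -0.0 13 [0.503 0.511] [0.0191 0.0208 0.0217]
light -0.2 331 [0.461 0.58 ] [0.011  0.0131 0.0149]
light -0.18 492 [0.457 0.581] [0.0098 0.0127 0.0153]
light -0.16 244 [0.485 0.553] [0.0111 0.0131 0.0281]
light -0.14 111 [0.482 0.555] [0.0109 0.0129 0.0147]
light -0.12 113 [0.482 0.555] [0.0111 0.013  0.0148]
light -0.1 135 [0.483 0.554] [0.0114 0.0139 0.0225]
light -0.08 203 [0.483 0.553] [0.0111 0.0146 0.0225]
light -0.06 213 [0.483 0.552] [0.012  0.0188 0.0222]
light -0.04 201 [0.484 0.552] [0.0113 0.0191 0.0225]
light -0.02 194 [0.484 0.551] [0.0115 0.0188 0.0223]
light -0.0 168 [0.483 0.553] [0.0112 0.0151 0.0219]
light 0.02 302 [0.483 0.553] [0.0124 0.0228 0.0302]
light 0.04 11 [0.493 0.551] [0.0259 0.028  0.0285]
0.49 hi>.022 y>-.02 34 y -0.0191 0.0289
0.49 foot 7 y -0.1595 -0.1525
0.5 hi>.022 y>-.02 33 y -0.0169 0.029
0.5 leg 11 y -0.1505 0.0039
0.5 foot 24 y -0.158 -0.1511
0.51 hi>.022 y>-.02 26 y -0.0193 0.0289
0.51 leg 34 y -0.1832 0.0039
0.51 foot 70 y -0.1584 -0.1132
0.52 hi>.022 y>-.02 44 y -0.0196 0.0289
0.52 leg 4 y -0.1834 -0.1233
0.52 foot 33 y -0.1584 -0.1244
0.53 hi>.022 y>-.02 14 y 0.0217 0.0287
0.53 leg 1 y -0.149 -0.149
0.53 foot 17 y -0.1565 -0.1501
0.54 hi>.022 y>-.02 12 y 0.0217 0.0286
```

View pics/fin.png

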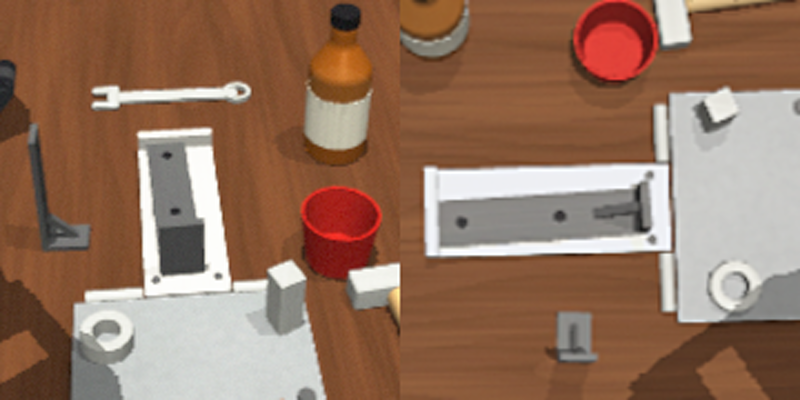

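```bash
python3 -c "
from rig import *
print(close_job())"
```

```text
the job is handed in; nothing more can be done
None
```

I tipped the bracket against the plate, pressed both fully down and pushed the bracket along until its top met the lip. The job is handed in at about 15 s of the 56 s allowed; it gave no verdict.

**Tipping and pressing:** I used only the outside of the shut fingers, with 3–6 N while tipping, over about 5 s. The final press against the plate's end stop reached about 66 N, below the 120 N wrist limit.

**Sliding:** I pushed low on the outside of the foot with about 4 N. At the lip the force rose to 30 N and the bracket stopped moving.

**Last checks:**

| Check | Measured | Needed |
|---|---|---|
| Plate | level, face at z about 0.013 m | fully down |
| Bracket back face | z about 0.021 m, so lying flat | flat on the plate |
| Top end to lip | about 1 mm, estimated from heel y −0.158 and lip y 0.022 | within 5 mm |
| Top end off the middle | about 9–10 mm, read from the image | within 18 mm |
| Skew along the plate | about 0.055 rad, read from the image | under 0.13 rad |
| Other objects | looked unmoved in the final pictures | under 30 mm |
| Robot | clear, force reading near zero | touching nothing |

**Disagreement:** the shut fingertips ended about 20 mm short of the reported TCP. I saw this in the depth image partway through the press and corrected for it. Until then the plate was still about 6° up, although the tool reading put it fully down.

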